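# Hook out the jeweller's filings tray

## Task

The filings tray under the jeweller's ledge has been pushed in too far to reach. Take the hooked rod from the mat, feel under the ledge for the tray's pull eye, catch it with the hook and gently pull the tray fully out to its stop; then unhook the rod and lay it back as it was, with its handle on the mat. Never press or pull hard with the rod, keep the gripper off the unit and the tray, and leave everything else on the bench where it is.

Things in the scene. Friction and masses are not known exactly. Their poses are not given: they have to be found in the camera images.
- unit: fixed: wooden ledge 340 mm wide (y), 260 deep (x) on two side cheeks, open in front. Origin on the table under the middle of the ledge's front edge; x points in under the ledge, y left along the edge, z up. Underside at z = 116 mm, top 140, bench pin on it 154; cheeks' inner faces y = +-152 mm, from x = 40 mm. Under it slides a steel tray, 260 mm wide, with a pull eye on its front
- eye_line (a point): fixed point of the unit (x 60, y 0, z 50 mm; unit's axes): mid-line of the eye with the tray fully in. The eye: a flat-lying steel ring, hole vertical, 44 mm outside, 28 inside, 8 mm round bar; a neck joins its far side to the tray 40 mm beyond its centre. Its centre is here less the tray's joint in x, but sideways (y) anywhere from -45 to +45 mm, clamped firmly, not measured: feel for it
- tray (a joint): how far the filings tray is out (m): 0 fully in, 0.09 fully out against its stop; grows as the tray is pulled along the unit's -x, carrying the eye with it. It begins 0 to 12 mm out, the eye hidden under the ledge. Sliding friction about 2.5 N
- rod_grip (a point): centre of the hooked rod's flat-sided wooden handle (half-way up): 90 mm long (x), 26 wide (y), 36 high (z); it lies on the mat on its underside; rod about 0.22 kg. x points to the hook, z up. From the handle's front a steel bar of 8 mm diameter runs along +x, its axis 12 mm above this point; at x = 140 mm it bends straight down into the hook's prong
- rod_hook (a point): the rod's prong: a point on its axis 4 mm above its round lower end, 140 mm ahead of and 10 mm below the handle's centre; the prong is 8 mm in diameter and reaches 22 mm below the bar's underside. Axes as the handle's
- mat: dark rubber tool mat, fixed, 260 (x) x 180 (y) x 4 mm, under the rod; origin at the centre of its underside
- pitch_cup: brown setter's cup with a domed top, 68 mm wide, 43 mm high, standing on the ledge; bystander, origin at its underside
- hammer: small hammer lying on the ledge, 190 mm long; bystander
- mandrel: upright tapered steel ring mandrel, 172 mm high on a 44 mm foot, left of the unit's front; bystander, origin at its underside
- jar: amber glass jar with a metal cap, 52 mm wide, 75 mm high, left of the unit; bystander, origin at its underside
- ring_clamp: dark wooden hand clamp lying right of the mat, 110 x 28 x 22 mm; bystander, origin at its underside
- weight: brass disc weight, 36 mm wide, 22 mm high, beyond the mat; bystander, origin at its underside
- stone_block: steel bench block, 60 x 50 x 30 mm, right of and beyond the mat; bystander, origin at its underside
Mind the look-alikes: they are no part of the job. What is shaped like the part that bears rod_grip but pink is not meant.

How it is judged:
By the outcome, as a careful person would: the job done as asked, in the order asked, and still so for the second after the job is handed in, with the robot touching nothing.
It also fails if it takes over 72 s, if anything falls off the work surface, if the arm or the gripper's body presses on something with over 40 N, if the wrist force passes 120 N, or if a joint passes its speed limit or range.

## Robot

A 7-joint arm with a two-finger parallel gripper is mounted at the origin on the work surface. World frame = base frame: x ahead of the robot, y to its left, z up, the work surface at z = 0. Lengths are in m, angles in rad, forces in N, time in s.
With the tool pointing down it reaches from about 0.425 to 0.875 m from the base axis. Payload 4.7 kg.
Tool frame: the origin (TCP) lies at the very end of the fingers, on their centre line; the grasp point (between the pads) lies 19 mm behind it; z points along the fingers, y is the direction in which the jaws open and shut (so a half turn about z gives the same grasp; the last joint's range is limited). The gripper opens to 87 mm and grips with 3 to 60 N. Pads are 19 mm wide; open, the fingers measure 117 mm over their backs; the gripper's body (75 mm by 190 mm) begins 51 mm behind the grasp point.
Start: joints at [-1.159, 0.321, -0.07, 1.45, 0.023, 1.371, -0.057], TCP at [0.252, 0.599, 0.223] pointing down, gripper open.
Joint ranges: [-2.86, 2.86], [-0.3, 2.09], [-1.38, 1.24], [0.06, 2.45], [-1.56, 4.7], [0.09, 2.05], [-2.69, 2.69]. Speed limits (rad/s): [2.57, 2.57, 3.14, 3.14, 3.14, 3.14, 3.14].

## Interface

Orientations are given as a rotation vector (axis times angle).
In Python, from bench import ctrl gives the robot as it stands. The module is installed in compiled form; this text tells all that it offers.
- The arm moves only by the tool move_arm, never from a script. Its arguments are lists of equal length, an entry for each row: "dp": the shift along the tool's x, y, z in units of 30 mm (1.0 is 30 mm), a list of three; "turn": the turn about the tool's z in units of 5 degrees (1.0 is 5 degrees); "jaw": the opening, from -1 (shut) to 1 (fully open). A call has 1 to 5 rows; each row is the pose to reach, as a shift and turn from the pose commanded when the call began, along the tool's axes at that moment; what a row does not reach only later rows make up. A row lasts 1/10 s, in which the tool goes at most 50 mm and 8.59 degrees, less where a joint would pass 70% of its speed; a pose out of reach is approached as far as the arm can. A call with a gripper value outside its range is refused whole. The fingers move at their own pace and stop on an object; "grip_force" is the grip in N (left out, the last holds). Time passes only in rows, so rows that repeat a pose let the fingers close. It gives the time, the measured TCP pose, the force and the opening at its end, in the units of the state.
- ctrl.get_state(): the state, without advancing time (a new reading comes with each control period).
- ctrl.get_image(name): name is "scene" or "top"; returns the picture (480x640x3 uint8, red, green, blue); there is no depth.
- ctrl.camera_info(name): a dict with "intrinsics" (3x3 intrinsics, pixels), "extrinsics" (4x4, takes a point from world to camera coordinates). Camera axes: x right, y up, looking along -z (the intrinsics and any distortion apply to the point x, -y, -z); pixel columns grow to the right and rows downward; lengths in m; the calibration is good to about 2 mm. A picture is of the moment at which its call begins. camera_info takes no time and is no camera call.
- ctrl.close_job(): hands the job in, once; it reports no verdict.
Trained networks look in the newest picture that a camera, given by its name, has taken for a name from the list of things; names that differ only in an ending like _2 or _b are one class to them, and where a whole thing is asked for, a point or a joint stands for the part that bears it (a point fixed in the world has none). Each returns a list of dicts, best first, with "confidence" (0 to 1); they miss things now and then, are a little off and sometimes report something else, mostly with a low value. They report only what shows in the picture. A call takes as long as a camera call. They do not tell look-alikes from the thing itself.
- ctrl.look_for(camera, target): "rect" ([centre column, centre row, width, height] in pixels, round what is visible of it).
- ctrl.masks_of(camera, target): "region" (480x640 bool, what is visible of it) and "rect" ([centre column, centre row, width, height] in pixels, round what is visible of it).
The state is a dict: "time": time; "joint_positions": joint angles; "qd": joint speeds; "joint_torque": joint torques, N m; "position": TCP position; "tool_rot": TCP orientation; "ft_force": force on the tool from outside, world axes, zero at the start; "torque": the same for the moment, N m; "grip_width": opening from 0.0 (shut) to 1.0 (fully open).
Only numpy, scipy, OpenCV 4.12 (cv2) and the standard library are available. Lean on these libraries where they do the work, as an engineer would, in place of code of your own. Each camera call takes 0.05 s, during which the arm holds its last target. There are 200 camera calls.

## Working session

There is one attempt and no reset: what is moved stays moved. The work goes in short steps, Python scripts to look and compute and a tool call to move; the robot and the scene stay as the last step left them, time stands still between calls to the robot, and variables do not carry over. Pictures are saved under pics/ and viewed, about 8 in all and at most 12, crops included, and the job is handed in when it is done.

Besides the shell and the picture viewer there is one more tool, called after ">>>" as a command line: name --pt "numbers of a row" for each row, then --argument value for the rest. move_arm: Moves the arm, as the interface text tells. Its arguments: {"type":"object","properties":{"dp":{"type":"array","items":{"type":"array","items":{"type":"number"}}},"turn":{"type":"array","items":{"type":"number"}},"jaw":{"type":"array","items":{"type":"number"}},"grip_force":{"type":"number"}},"required":["dp","turn","jaw"]}

```bash
mkdir -p pics; cat > h.py <<'E'
import numpy as np, cv2
from bench import ctrl
def cam(n):
    i=ctrl.camera_info(n); return np.array(i["intrinsics"]),np.array(i["extrinsics"]),i
def proj(n,P):
    K,E,_=cam(n); p=E[:3,:3]@np.array(P,float)+E[:3,3]; q=K@np.array([p[0],-p[1],-p[2]]); return q[:2]/q[2]
def back(n,u,z):
    K,E,_=cam(n); d=np.linalg.inv(K)@np.array([u[0],u[1],1.]); d=np.array([d[0],-d[1],-d[2]])
    R=E[:3,:3]; o=-R.T@E[:3,3]; d=R.T@d; return o+d*(z-o[2])/d[2]
def save(n,f,crop=None,s=1):
    im=ctrl.get_image(n)
    o=im
    if crop: o=im[crop[1]:crop[3],crop[0]:crop[2]]
    cv2.imwrite(f,cv2.resize(o[...,::-1],None,fx=s,fy=s)); return im
E
python3 - <<'E'
from h import *
a=save("scene","pics/s0.png"); b=save("top","pics/t0.png")
print(cam("top")[2]); print(cam("scene")[2])
for n in ["top","scene"]:
  for t in ["unit","rod_grip","rod_hook","mat","tray","mandrel","jar","ring_clamp","weight","stone_block"]:
    print(n,t,[(np.round(d["rect"]).astype(int).tolist(),round(d["confidence"],2)) for d in ctrl.look_for(n,t)[:3]])
s=ctrl.get_state();print(s)
E
```

```text
{'intrinsics': array([[567.94150674,   0.        , 328.32126945],
       [  0.        , 567.94150674, 243.11164359],
       [  0.        ,   0.        ,   1.        ]]), 'extrinsics': array([[ 0.00441001, -0.99985407,  0.01650416, -0.0515154 ],
       [ 0.99706665,  0.00565764,  0.0763288 , -0.5205321 ],
       [-0.07641104,  0.01611913,  0.9969461 , -1.51645479],
       [ 0.        ,  0.        ,  0.        ,  1.        ]])}
{'intrinsics': array([[512.58422689,   0.        , 321.35712996],
       [  0.        , 512.58422689, 240.59715614],
       [  0.        ,   0.        ,   1.        ]]), 'extrinsics': array([[ 0.15271854,  0.98821723, -0.01018563, -0.02486601],
       [-0.59272068,  0.09983611,  0.79919644,  0.2200226 ],
       [ 0.79079658, -0.11601488,  0.60098362, -1.67106494],
       [ 0.        ,  0.        ,  0.        ,  1.        ]])}
top unit [([276, 143, 142, 115], 0.85)]
top rod_grip [([226, 310, 71, 33], 0.86), ([448, 356, 68, 18], 0.79), ([406, 240, 33, 64], 0.76)]
top rod_hook [([447, 354, 77, 12], 0.98), ([405, 242, 32, 64], 0.71), ([225, 311, 71, 30], 0.64)]
top 
[... 859 characters left out ...]
4, 36, 30], 0.47)]
{'time': 1.1, 'joint_positions': array([-1.15892706,  0.3209891 , -0.07008513,  1.45051519,  0.02259329,
        1.37078922, -0.0568994 ]), 'qd': array([-0.00082813,  0.0007264 , -0.00010022,  0.0004588 , -0.0011708 ,
       -0.00032097, -0.00185203]), 'joint_torque': array([-9.71003319e-04, -4.91119516e+01, -4.03880719e-01, -3.12774825e+01,
       -6.36763684e-02,  3.36041080e-02,  5.15206864e-06]), 'position': array([0.25182175, 0.59925606, 0.22258585]), 'tool_rot': array([6.20685017e-01, 3.07960809e+00, 1.19768996e-04]), 'ft_force': array([-0.65451551, -0.40083331,  0.08924109]), 'torque': array([-0.05091485, -0.05055911,  0.00315564]), 'grip_width': 0.9984177650117938}
```

View pics/t0.png

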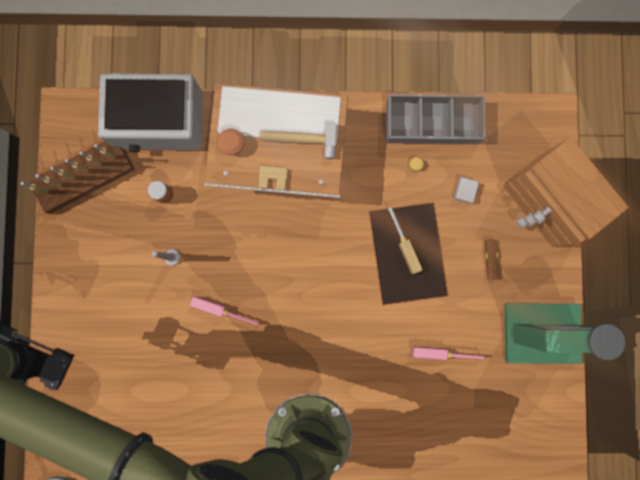

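View pics/s0.png

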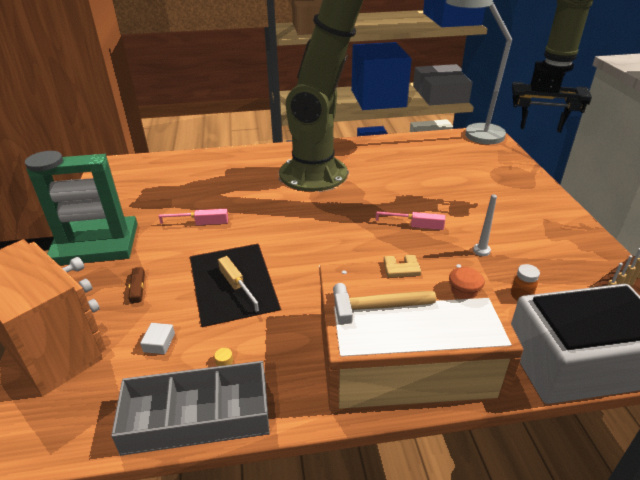

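The top view shows three rod-like things. The wooden-handled rod on the dark mat has its handle at about (411,257) and its hook at (391,209). The other two are pink look-alikes at (208,307) and (431,353). By the description I choose the wooden one on the mat and check it in a close crop, with the ledge front in the same crop.

```bash
python3 - <<'E'
from h import *
im=save("top","pics/t1.png",(195,80,455,310),3)
hsv=cv2.cvtColor(im,cv2.COLOR_RGB2HSV)
for p in [(411,257),(406,245),(398,222),(392,211),(405,280)]: print(p,im[p[1],p[0]],hsv[p[1],p[0]])
m=ctrl.masks_of("top","rod_grip")
for d in m: print(d["rect"],d["confidence"],d["region"].sum())
for t in ["unit","mat","pitch_cup","hammer"]:
  for d in ctrl.masks_of("top",t)[:1]:
    c,_=cv2.findContours(d["region"].astype(np.uint8),0,2); c=max(c,key=cv2.contourArea)
    print(t,cv2.minAreaRect(c),cv2.approxPolyDP(c,4,True)[:,0].tolist())
E
```

```text
(411, 257) [194 165 117] [ 19 101 194]
(406, 245) [193 163 116] [ 18 102 193]
(398, 222) [121 101  90] [ 11  65 121]
(392, 211) [164 157 153] [ 11  17 164]
(405, 280) [62 49 43] [ 9 78 62]
[225.0, 312.6, 67.8, 28.2] 0.79 456
[406.6, 240.7, 28.7, 63.9] 0.78 436
[448.1, 353.0, 69.0, 14.8] 0.65 497
unit ((276.40576171875, 140.03688049316406), (135.35093688964844, 103.02967071533203), 5.19442892074585) [[216, 84], [206, 185], [339, 197], [346, 95]]
mat ((407.8899841308594, 253.72998046875), (94.75231170654297, 66.32662963867188), 81.8698959350586) [[431, 203], [397, 208], [393, 215], [386, 210], [370, 213], [385, 304], [446, 295]]
pitch_cup ((231.0, 141.5), (25.0, 24.0), 90.0) [[227, 129], [219, 146], [234, 154], [243, 138]]
hammer ((298.0, 140.5), (35.0, 76.0), 90.0) [[336, 124], [326, 123], [324, 134], [261, 131], [260, 139], [323, 143], [325, 157], [332, 158]]
```

View pics/t1.png

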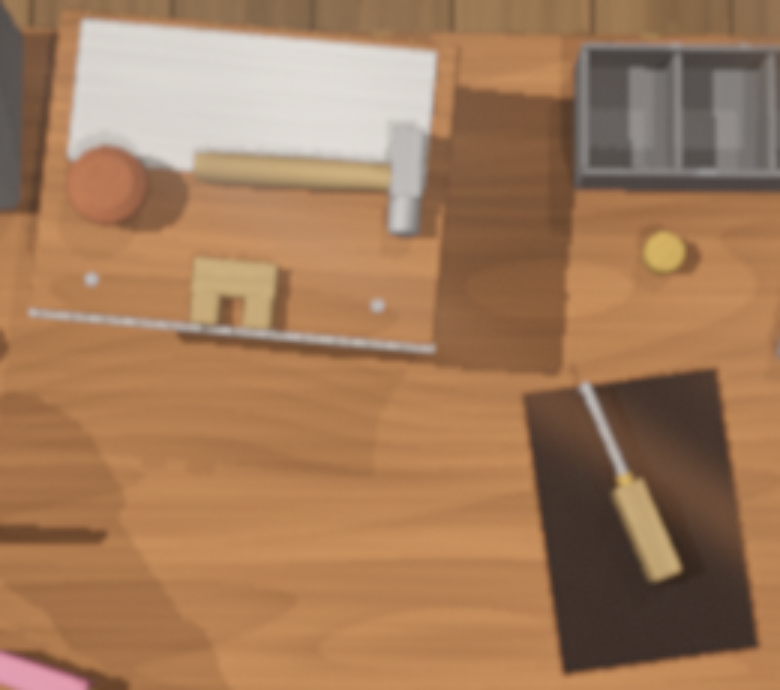

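The crop confirms the wooden-handled, steel-hooked rod: handle top centre at (410.6,256.6) and hook bend at (390,209). The front edge of the ledge runs from (205,184) to (340,196).

```bash
python3 - <<'E'
from h import *
f=lambda x,y:(x/3+195-.33,y/3+80-.33)
H=back("top",f(647.8,530.8),.040); K=back("top",f(585,386),.036)
print("H",H,"hook",K,np.hypot(*(K-H)[:2]), "yaw",np.degrees(np.arctan2(*(K-H)[1::-1])))
F=back("top",f(627.5,485),.04);B=back("top",f(668,576.5),.04);print("yaw2",np.degrees(np.arctan2(*(F-B)[1::-1])),np.hypot(*(F-B)[:2]))
L=back("top",f(29,314),.14);R=back("top",f(436,349),.14);print(L,R,np.hypot(*(L-R)[:2]))
d=(R-L)[:2]; yaw=np.arctan2(d[0],-d[1]); print("unit O",(L+R)[:2]/2,"yaw",np.degrees(yaw))
# refine both with front-edge angle using mask's rear corners
for p in [(216,84),(346,95)]: print(back("top",p,.14))
from scipy.spatial.transform import Rotation as T
s=ctrl.get_state();M=T.from_rotvec(s["tool_rot"]).as_matrix();print(M.round(3),s["position"])
E
```

```text
H [ 0.484361   -0.26867091  0.04      ] hook [ 0.61453627 -0.21361635  0.036     ] 0.1413386143697357 yaw 22.924786783409612
yaw2 23.63304475589972 0.08887372495007627
[0.65752814 0.26435204 0.14      ] [ 0.63042744 -0.07577293  0.14      ] 0.3412029326545451
unit O [0.64397779 0.09428956] yaw -4.555625706626738
[0.91542412 0.24023982 0.14      ]
[ 0.89015874 -0.09031417  0.14      ]
[[-0.922  0.387  0.   ]
 [ 0.387  0.922  0.   ]
 [-0.     0.    -1.   ]] [0.25183752 0.599247   0.22256102]
```

```bash
cat >> h.py <<'E'
from scipy.spatial.transform import Rotation as T
def pose():
    s=ctrl.get_state(); M=T.from_rotvec(s["tool_rot"]).as_matrix()
    return np.array(s["position"]),np.degrees(np.arctan2(M[1,0],M[0,0])),s
def plan(targets,start=None):
    p,a,_=pose() if start is None else (*start,0)
    for P,b in targets:
        P=np.array(P); c,s=np.cos(np.radians(a)),np.sin(np.radians(a))
        d=P-p; t=[c*d[0]+s*d[1],s*d[0]-c*d[1],-d[2]]
        print(P.round(4),b,"dp",np.round(np.array(t)/.03,2).tolist(),"turn",round(((a-b+180)%360-180)/5,2),"mm",round(np.linalg.norm(d)*1e3))
        p,a=P,b
E
python3 - <<'E'
from h import *
plan([((.42,.42,.25),117),((.5,.19,.25),77),((.5,-.05,.25),40),((.4844,-.2687,.15),23.2),((.4844,-.2687,.06),23.2)])
E
```

```text
[0.42 0.42 0.25] 117 dp [-7.48, -3.34, -0.91] turn 8.04 mm 247
[0.5  0.19 0.25] 77 dp [-8.04, -1.1, -0.0] turn 8.0 mm 244
[ 0.5  -0.05  0.25] 40 dp [-7.79, 1.8, -0.0] turn 7.4 mm 240
[ 0.4844 -0.2687  0.15  ] 23.2 dp [-5.08, 5.25, 3.33] turn 3.36 mm 241
[ 0.4844 -0.2687  0.06  ] 23.2 dp [0.0, 0.0, 3.0] turn 0.0 mm 90
```

>>> move_arm --pt "-1.5 -0.67 -0.2" --pt "-3 -1.34 -0.4" --pt "-4.5 -2 -0.6" --pt "-6 -2.67 -0.8" --pt "-7.48 -3.34 -0.91" --turn '[1.6,3.2,4.8,6.4,8.04]' --jaw '[1,1,1,1,1]'

```text
time: 1.9
position: [0.4213, 0.4185, 0.2508]
tool_rot: [1.649, 2.674, 0.002]
ft_force: [-0.3, -0.5, -0.3]
grip_width: 1.001
```

>>> move_arm --pt "-1.6 -0.22 0" --pt "-3.2 -0.44 0" --pt "-4.8 -0.66 0" --pt "-6.4 -0.88 0" --pt "-8.04 -1.1 0" --turn '[1.6,3.2,4.8,6.4,8]' --jaw '[1,1,1,1,1]'

```text
time: 2.4
position: [0.5003, 0.1884, 0.2502]
tool_rot: [-2.463, -1.949, -0.002]
ft_force: [0.6, 0.5, -0.3]
grip_width: 1.0
```

>>> move_arm --pt "-1.56 0.36 0" --pt "-3.12 0.72 0" --pt "-4.68 1.08 0" --pt "-6.24 1.44 0" --pt "-7.79 1.8 0" --turn '[1.5,3,4.5,6,7.4]' --jaw '[1,1,1,1,1]'

```text
time: 2.9
position: [0.4998, -0.0517, 0.2502]
tool_rot: [-2.955, -1.067, -0.002]
ft_force: [0.0, -0.0, 0.1]
grip_width: 0.998
```

>>> move_arm --pt "-1.0 1.05 0.6" --pt "-2 2.1 1.3" --pt "-3.1 3.2 2" --pt "-4.1 4.2 2.7" --pt "-5.08 5.25 3.33" --turn '[0.7,1.4,2.1,2.8,3.3]' --jaw '[1,1,1,1,1]'

```text
time: 3.4
position: [0.4842, -0.27, 0.1495]
tool_rot: [-3.076, -0.637, -0.002]
ft_force: [0.7, 1.2, 0.2]
grip_width: 0.998
```

```bash
python3 - <<'E'
from h import *
save("scene","pics/s1.png",(160,190,320,340),4)
p,a,s=pose();print(p,a,s["ft_force"])
print([proj("scene",q).round(1) for q in [p,(.4844,-.2687,.04),(.6145,-.2136,.034)]])
plan([((.4844,-.2687,.06),23.2),((.4844,-.2687,.009),23.2)])
E
```

```text
[ 0.48021309 -0.2780605   0.14676046] 22.829307190894525 [-2.14842355 -4.86946022  0.43585779]
[array([221.6, 229.7]), array([231.2, 266.4]), array([257.3, 302.8])]
[ 0.4844 -0.2687  0.06  ] 23.2 dp [0.25, -0.23, 2.89] turn -0.07 mm 87
[ 0.4844 -0.2687  0.009 ] 23.2 dp [0.0, 0.0, 1.7] turn 0.0 mm 51
```

View pics/s1.png

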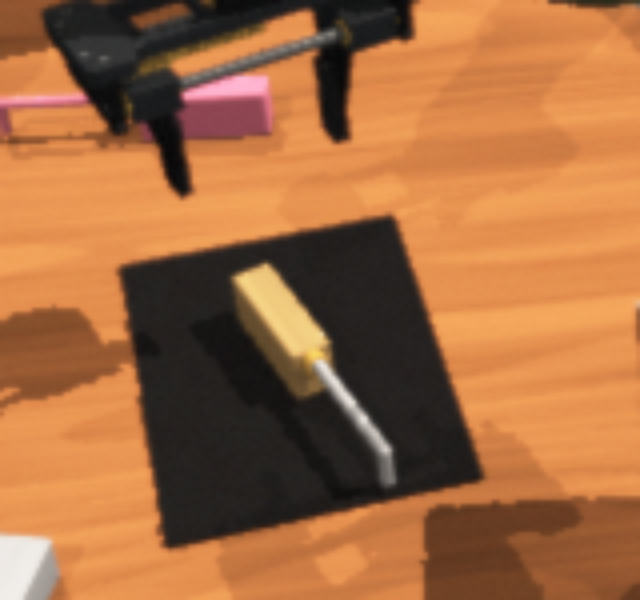

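The rod lies where I computed it: handle top at about (230,268) and hook bend at (257,303) in full-image pixels. The open jaws are aligned across the handle. I descend.

>>> move_arm --pt "0 0 1" --pt "0 0 2" --pt "0 0 3" --pt "0 0 3" --pt "0 0 3" --turn '[0,0,0,0,0]' --jaw '[1,1,1,1,1]'

```text
time: 3.95
position: [0.4847, -0.2684, 0.0604]
tool_rot: [3.076, 0.64, -0.001]
ft_force: [0.4, -0.6, 1.4]
grip_width: 1.002
```

```bash
python3 - <<'E'
from h import *
p,a,s=pose();print(p,a,s["ft_force"])
plan([((.4844,-.2687,.009),23.2)])
E
```

```text
[ 0.48467754 -0.26840126  0.06040505] 23.513832495779074 [ 0.39568666 -0.64576039  1.3609112 ]
[ 0.4844 -0.2687  0.009 ] 23.2 dp [-0.01, 0.01, 1.71] turn 0.06 mm 51
```

>>> move_arm --pt "0 0 0.6" --pt "0 0 1.2" --pt "0 0 1.7" --pt "0 0 1.7" --pt "0 0 1.7" --turn '[0,0,0,0,0]' --jaw '[1,1,1,1,0]' --grip_force 40

```text
time: 4.45
position: [0.4853, -0.2687, 0.0099]
tool_rot: [3.075, 0.64, 0.002]
ft_force: [0.5, 0.3, -0.0]
grip_width: 0.963
```

>>> move_arm --pt "0 0 0" --pt "0 0 0" --pt "0 0 0" --pt "0 0 0" --pt "0 0 0" --turn '[0,0,0,0,0]' --jaw '[-0.5,-1,-1,-1,-1]'

```text
time: 4.95
position: [0.4847, -0.2684, 0.0091]
tool_rot: [-3.076, -0.64, -0.0]
ft_force: [0.3, -1.0, -0.8]
grip_width: 0.541
```

```bash
python3 - <<'E'
from h import *
p,a,s=pose();print(p,a,s["ft_force"],s["grip_width"]*87,s["time"])
E
```

```text
[ 0.48470767 -0.26840122  0.00908528] 23.506562723621254 [ 0.26521243 -0.95990285 -0.821684  ] 47.09558387291295 4.95
```

>>> move_arm --pt "0 0 0" --pt "0 0 0" --pt "0 0 0" --pt "0 0 0" --pt "0 0 0" --turn '[0,0,0,0,0]' --jaw '[-1,-1,-1,-1,-1]'

```text
time: 5.45
position: [0.4847, -0.2686, 0.009]
tool_rot: [3.075, 0.64, 0.0]
ft_force: [0.5, -0.8, -0.1]
grip_width: 0.296
```

>>> move_arm --pt "0 0 0" --pt "0 0 0" --pt "0 0 -0.3" --pt "0 0 -0.6" --pt "0 0 -1" --turn '[0,0,0,0,0]' --jaw '[-1,-1,-1,-1,-1]'

```text
time: 5.95
position: [0.4843, -0.2681, 0.0396]
tool_rot: [-3.075, -0.64, 0.001]
ft_force: [0.0, -0.4, -2.7]
grip_width: 0.299
```

```bash
cat >> h.py <<'E'
O=np.array([.644,.0943]); YU=-4.6; c_,s_=np.cos(np.radians(YU)),np.sin(np.radians(YU))
def tcp(xu,yu,tip): # prong (mm, unit axes) and tip height -> TCP target
    x,y=(xu-140)/1e3,yu/1e3
    return (O[0]+c_*x-s_*y,O[1]+s_*x+c_*y,tip/1e3+.001),YU
def prong():
    p,a,s=pose(); q=p[:2]+.14*np.array([np.cos(np.radians(a)),np.sin(np.radians(a))])-O
    print("prong unit mm",np.round(1e3*np.array([c_*q[0]+s_*q[1],-s_*q[0]+c_*q[1],p[2]-.001]),1),"a",round(a,2),"F",np.round(s["ft_force"],2),"M",np.round(s["torque"],3),"gw",round(s["grip_width"]*87,2),"t",s["time"])
E
python3 - <<'E'
from h import *
prong()
plan([((.475,-.13,.1),8),tcp(-20,-80,70),tcp(-20,-80,43),tcp(54,-80,43)])
E
```

```text
prong unit mm [  -6.6 -308.1   38.6] a 23.51 F [ 0.05 -0.36 -2.67] M [-0.132  0.134  0.079] gw 25.98 t 5.95
[ 0.475 -0.13   0.1  ] 8 dp [1.55, -4.35, -2.01] turn 3.1 mm 151
[0.4781 0.0274 0.071 ] -4.6 dp [0.83, -5.18, 0.97] turn 2.52 mm 160
[0.4781 0.0274 0.044 ] -4.6 dp [0.0, -0.0, 0.9] turn 0.0 mm 27
[0.5519 0.0215 0.044 ] -4.6 dp [2.47, 0.0, -0.0] turn 0.0 mm 74
```

>>> move_arm --pt "0.3 -0.85 -0.4" --pt "0.6 -1.7 -0.8" --pt "0.9 -2.6 -1.2" --pt "1.2 -3.5 -1.6" --pt "1.55 -4.35 -2.0" --turn '[0.6,1.2,1.8,2.4,3.1]' --jaw '[-1,-1,-1,-1,-1]'

```text
time: 6.45
position: [0.4749, -0.1291, 0.1002]
tool_rot: [-3.133, -0.215, -0.001]
ft_force: [1.2, 0.5, -2.2]
grip_width: 0.293
```

>>> move_arm --pt "0.2 -1.3 0.2" --pt "0.4 -2.6 0.4" --pt "0.6 -3.9 0.7" --pt "0.83 -5.18 0.97" --pt "0.83 -5.18 0.97" --turn '[0.6,1.2,1.8,2.5,2.5]' --jaw '[-1,-1,-1,-1,-1]'

```text
time: 6.95
position: [0.4775, 0.0335, 0.0698]
tool_rot: [-3.137, 0.111, 0.002]
ft_force: [0.5, 0.1, -2.2]
grip_width: 0.296
```

>>> move_arm --pt "0 0 0.45" --pt "0 0 0.9" --pt "0 0 0.9" --pt "0 0 0.9" --pt "0 0 0.9" --turn '[0,0,0,0,0]' --jaw '[-1,-1,-1,-1,-1]'

```text
time: 7.45
position: [0.4785, 0.0263, 0.0431]
tool_rot: [3.139, -0.126, 0.001]
ft_force: [-1.0, 0.4, -2.1]
grip_width: 0.293
```

```bash
python3 - <<'E'
from h import *
prong()
save("top","pics/t2.png",(195,120,455,310),3)
print("expect hook px",proj("top",(*(np.array(tcp(-20,-80,43)[0][:2])+.14*np.array([c_,s_])),.07)))
plan([tcp(54,-80,43)])
E
```

```text
prong unit mm [-19.5 -81.   42.1] a -4.58 F [-0.98  0.37 -2.1 ] M [-0.032  0.196  0.039] gw 25.52 t 7.45
expect hook px [304.06304757 204.80568137]
[0.5519 0.0215 0.044 ] -4.6 dp [2.45, -0.02, -0.03] turn 0.01 mm 73
```

View pics/t2.png

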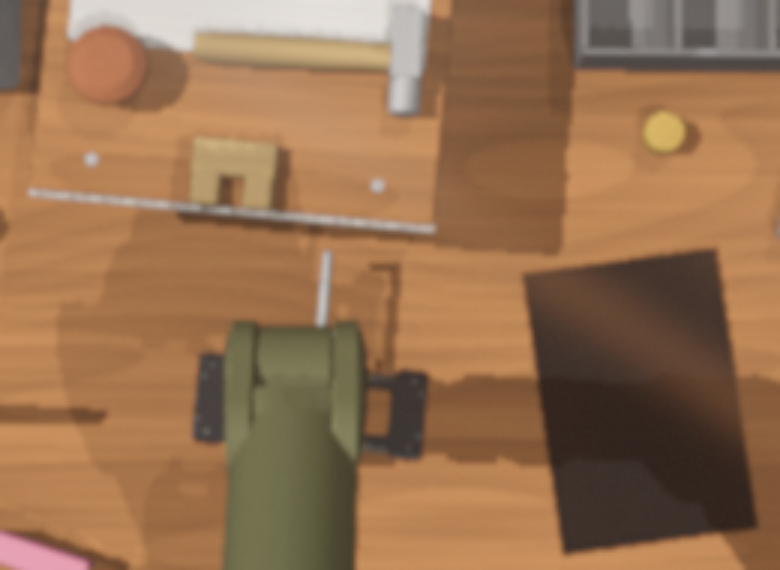

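The rod is held straight. Its hook end shows at (303.7,203.7), just outside the ledge front and right where I computed it (304,205). I feed it in.

>>> move_arm --pt "0.5 0 0" --pt "1.0 0 0" --pt "1.5 0 0" --pt "2.0 0 0" --pt "2.45 0 0" --turn '[0,0,0,0,0]' --jaw '[-1,-1,-1,-1,-1]'

```text
time: 8.0
position: [0.5527, 0.0213, 0.0433]
tool_rot: [-3.139, 0.123, -0.002]
ft_force: [-0.3, 0.9, -1.6]
grip_width: 0.296
```

>>> move_arm --pt "0 0 0" --pt "0 0 0" --pt "0 -0.05 0" --pt "0 -0.1 0" --pt "0 -0.1 0" --turn '[0,0,0,0,0]' --jaw '[-1,-1,-1,-1,-1]'

```text
time: 8.5
position: [0.5514, 0.0251, 0.0429]
tool_rot: [-3.139, 0.122, 0.0]
ft_force: [-0.2, -0.1, -1.9]
grip_width: 0.296
```

```bash
python3 - <<'E'
from h import *
prong()
E
```

```text
prong unit mm [ 53.2 -76.1  41.9] a -4.45 F [-0.2  -0.09 -1.85] M [-0.037  0.175 -0.006] gw 25.75 t 8.5
```

>>> move_arm --pt "0 -0.07 0" --pt "0 -0.14 0" --pt "0 -0.2 0" --pt "0 -0.27 0" --pt "0 -0.27 0" --turn '[0,0,0,0,0]' --jaw '[-1,-1,-1,-1,-1]'

```text
time: 9.0
position: [0.5524, 0.033, 0.0428]
tool_rot: [-3.139, 0.122, 0.0]
ft_force: [-0.2, 0.5, -2.6]
grip_width: 0.298
```

```bash
python3 -c "
from h import *
prong()"
```

```text
prong unit mm [ 53.6 -68.1  41.8] a -4.46 F [-0.21  0.53 -2.62] M [-0.026  0.192  0.033] gw 25.89 t 9.0
```

>>> move_arm --pt "0 -0.07 0" --pt "0 -0.14 0" --pt "0 -0.2 0" --pt "0 -0.27 0" --pt "0 -0.27 0" --turn '[0,0,0,0,0]' --jaw '[-1,-1,-1,-1,-1]'

```text
time: 9.5
position: [0.553, 0.0411, 0.0429]
tool_rot: [-3.139, 0.122, -0.0]
ft_force: [-0.4, 0.4, -2.4]
grip_width: 0.298
```

>>> move_arm --pt "0 -0.07 0" --pt "0 -0.14 0" --pt "0 -0.2 0" --pt "0 -0.27 0" --pt "0 -0.27 0" --turn '[0,0,0,0,0]' --jaw '[-1,-1,-1,-1,-1]'

```text
time: 10.0
position: [0.5537, 0.0491, 0.0429]
tool_rot: [-3.139, 0.122, -0.0]
ft_force: [0.4, -0.2, -2.3]
grip_width: 0.295
```

>>> move_arm --pt "0 -0.07 0" --pt "0 -0.14 0" --pt "0 -0.2 0" --pt "0 -0.27 0" --pt "0 -0.27 0" --turn '[0,0,0,0,0]' --jaw '[-1,-1,-1,-1,-1]'

```text
time: 10.5
position: [0.5543, 0.0572, 0.0429]
tool_rot: [-3.139, 0.122, -0.0]
ft_force: [-0.1, 0.5, -2.3]
grip_width: 0.294
```

>>> move_arm --pt "0 -0.07 0" --pt "0 -0.14 0" --pt "0 -0.2 0" --pt "0 -0.27 0" --pt "0 -0.27 0" --turn '[0,0,0,0,0]' --jaw '[-1,-1,-1,-1,-1]'

```text
time: 11.0
position: [0.5549, 0.0653, 0.0429]
tool_rot: [-3.139, 0.122, -0.0]
ft_force: [-0.7, -0.1, -1.3]
grip_width: 0.295
```

>>> move_arm --pt "0 -0.07 0" --pt "0 -0.14 0" --pt "0 -0.2 0" --pt "0 -0.27 0" --pt "0 -0.27 0" --turn '[0,0,0,0,0]' --jaw '[-1,-1,-1,-1,-1]'

```text
time: 11.5
position: [0.5556, 0.0734, 0.0428]
tool_rot: [-3.139, 0.122, -0.0]
ft_force: [-0.9, 1.2, -2.0]
grip_width: 0.296
```

```bash
python3 -c "
from h import *
prong()"
```

```text
prong unit mm [ 53.5 -27.6  41.8] a -4.46 F [-0.95  1.16 -2.  ] M [-0.026  0.176  0.014] gw 25.77 t 11.5
```

>>> move_arm --pt "0 -0.07 0" --pt "0 -0.14 0" --pt "0 -0.2 0" --pt "0 -0.27 0" --pt "0 -0.27 0" --turn '[0,0,0,0,0]' --jaw '[-1,-1,-1,-1,-1]'

```text
time: 12.0
position: [0.5561, 0.0794, 0.0427]
tool_rot: [3.137, -0.126, -0.0]
ft_force: [0.1, -3.6, -2.0]
grip_width: 0.295
```

```bash
python3 -c "
from h import *
prong()"
```

```text
prong unit mm [ 53.6 -22.   41.7] a -4.62 F [ 0.09 -3.57 -1.99] M [-1.013  0.261 -0.588] gw 25.63 t 12.0
```

>>> move_arm --pt "0 0.1 0" --pt "0 0.2 0" --pt "0 0.2 -0.35" --pt "0 0.2 -0.7" --pt "0 0.2 -0.7" --turn '[0,0,0,0,0]' --jaw '[-1,-1,-1,-1,-1]'

```text
time: 12.5
position: [0.5575, 0.0759, 0.0663]
tool_rot: [-3.137, 0.122, -0.006]
ft_force: [0.0, 0.9, -1.9]
grip_width: 0.295
```

```bash
python3 -c "
from h import *
prong(); plan([tcp(54,3.5,63),tcp(54,3.5,44)])"
```

```text
prong unit mm [ 55.3 -24.9  65.3] a -4.44 F [ 0.02  0.93 -1.89] M [-0.071  0.13   0.042] gw 25.63 t 12.5
[0.5586 0.1047 0.064 ] -4.6 dp [-0.04, -0.96, 0.08] turn 0.03 mm 29
[0.5586 0.1047 0.045 ] -4.6 dp [0.0, -0.0, 0.63] turn 0.0 mm 19
```

>>> move_arm --pt "0 -0.3 0" --pt "0 -0.6 0" --pt "0 -0.95 0" --pt "0 -0.95 0" --pt "0 -0.95 0" --turn '[0,0,0,0,0]' --jaw '[-1,-1,-1,-1,-1]'

```text
time: 13.0
position: [0.5577, 0.1039, 0.0635]
tool_rot: [3.139, -0.121, -0.001]
ft_force: [-0.4, 0.7, -3.1]
grip_width: 0.296
```

```bash
python3 -c "
from h import *
prong()"
```

```text
prong unit mm [53.2  3.1 62.5] a -4.41 F [-0.36  0.68 -3.09] M [-0.07   0.142  0.024] gw 25.73 t 13.0
```

>>> move_arm --pt "0 0 0.15" --pt "0 0 0.25" --pt "0 0 0.3" --pt "0 0 0.35" --pt "0 0 0.35" --turn '[0,0,0,0,0]' --jaw '[-1,-1,-1,-1,-1]'

```text
time: 13.5
position: [0.5578, 0.1031, 0.0531]
tool_rot: [3.139, -0.124, -0.001]
ft_force: [0.2, 0.2, -1.1]
grip_width: 0.297
```

>>> move_arm --pt "0 0 0.04" --pt "0 0 0.08" --pt "0 0 0.12" --pt "0 0 0.12" --pt "0 0 0.12" --turn '[0,0,0,0,0]' --jaw '[-1,-1,-1,-1,-1]'

```text
time: 14.0
position: [0.5579, 0.1034, 0.0498]
tool_rot: [-3.139, 0.123, -0.0]
ft_force: [0.1, 0.2, -2.8]
grip_width: 0.299
```

```bash
python3 -c "
from h import *
prong()"
```

```text
prong unit mm [53.5  2.5 48.8] a -4.49 F [ 0.15  0.19 -2.77] M [-0.034  0.178 -0.029] gw 26.02 t 14.0
```

>>> move_arm --pt "0 0 0.05" --pt "0 0 0.1" --pt "0 0 0.15" --pt "0 0 0.2" --pt "0 0 0.2" --turn '[0,0,0,0,0]' --jaw '[-1,-1,-1,-1,-1]'

```text
time: 14.5
position: [0.5577, 0.1033, 0.0435]
tool_rot: [3.139, -0.123, -0.001]
ft_force: [-0.2, -0.2, -1.9]
grip_width: 0.294
```

>>> move_arm --pt "-0.07 0 0" --pt "-0.14 0 0" --pt "-0.2 0 0" --pt "-0.2 0 0" --pt "-0.2 0 0" --turn '[0,0,0,0,0]' --jaw '[-1,-1,-1,-1,-1]'

```text
time: 15.0
position: [0.552, 0.1039, 0.0439]
tool_rot: [-3.139, 0.123, -0.0]
ft_force: [-0.2, 0.0, -1.6]
grip_width: 0.292
```

```bash
python3 -c "
from h import *
prong()"
```

```text
prong unit mm [47.5  2.5 42.9] a -4.49 F [-0.17  0.   -1.55] M [-0.059  0.21  -0.033] gw 25.42 t 15.0
```

>>> move_arm --pt "-0.07 0 0" --pt "-0.14 0 0" --pt "-0.2 0 0" --pt "-0.27 0 0" --pt "-0.27 0 0" --turn '[0,0,0,0,0]' --jaw '[-1,-1,-1,-1,-1]'

```text
time: 15.5
position: [0.5441, 0.1045, 0.0439]
tool_rot: [-3.139, 0.123, -0.001]
ft_force: [2.7, 0.1, -2.4]
grip_width: 0.297
```

>>> move_arm --pt "-0.15 0 0" --pt "-0.3 0 0" --pt "-0.45 0 0" --pt "-0.6 0 0" --pt "-0.75 0 0" --turn '[0,0,0,0,0]' --jaw '[-1,-1,-1,-1,-1]'

```text
time: 16.0
position: [0.5212, 0.1063, 0.0439]
tool_rot: [-3.139, 0.123, -0.001]
ft_force: [3.3, -0.2, -2.7]
grip_width: 0.296
```

```bash
python3 -c "
from h import *
prong()"
```

```text
prong unit mm [16.6  2.4 42.9] a -4.49 F [ 3.32 -0.23 -2.71] M [-0.038 -0.467 -0.016] gw 25.75 t 16.0
```

>>> move_arm --pt "-0.15 0 0" --pt "-0.3 0 0" --pt "-0.45 0 0" --pt "-0.6 0 0" --pt "-0.75 0 0" --turn '[0,0,0,0,0]' --jaw '[-1,-1,-1,-1,-1]'

```text
time: 16.5
position: [0.4987, 0.1081, 0.0438]
tool_rot: [-3.139, 0.123, -0.0]
ft_force: [3.6, 0.6, -2.5]
grip_width: 0.295
```

>>> move_arm --pt "-0.15 0 0" --pt "-0.3 0 0" --pt "-0.45 0 0" --pt "-0.6 0 0" --pt "-0.7 0 0" --turn '[0,0,0,0,0]' --jaw '[-1,-1,-1,-1,-1]'

```text
time: 17.0
position: [0.4776, 0.1097, 0.0438]
tool_rot: [-3.139, 0.123, 0.0]
ft_force: [3.3, 0.6, -0.8]
grip_width: 0.302
```

```bash
python3 -c "
from h import *
prong()"
```

```text
prong unit mm [-27.1   2.3  42.8] a -4.48 F [ 3.3   0.6  -0.77] M [ 0.009 -0.493 -0.007] gw 26.23 t 17.0
```

Stop is expected at about -40 mm; I go in smaller steps now.

>>> move_arm --pt "-0.06 0 0" --pt "-0.12 0 0" --pt "-0.18 0 0" --pt "-0.24 0 0" --pt "-0.3 0 0" --turn '[0,0,0,0,0]' --jaw '[-1,-1,-1,-1,-1]'

```text
time: 17.5
position: [0.469, 0.1104, 0.0438]
tool_rot: [-3.139, 0.123, -0.0]
ft_force: [2.6, 0.5, -1.2]
grip_width: 0.295
```

>>> move_arm --pt "-0.03 0 0" --pt "-0.06 0 0" --pt "-0.09 0 0" --pt "-0.09 0 0" --pt "-0.09 0 0" --turn '[0,0,0,0,0]' --jaw '[-1,-1,-1,-1,-1]'

```text
time: 18.0
position: [0.4673, 0.1105, 0.044]
tool_rot: [-3.139, 0.123, -0.003]
ft_force: [4.8, 0.3, -2.6]
grip_width: 0.294
```

```bash
python3 -c "
from h import *
prong()"
```

```text
prong unit mm [-37.4   2.3  43. ] a -4.5 F [ 4.75  0.28 -2.6 ] M [ 0.138 -0.742  0.161] gw 25.54 t 18.0
```

>>> move_arm --pt "-0.02 0 0" --pt "-0.04 0 0" --pt "-0.05 0 0" --pt "-0.05 0 0" --pt "-0.05 0 0" --turn '[0,0,0,0,0]' --jaw '[-1,-1,-1,-1,-1]'

```text
time: 18.5
position: [0.4672, 0.1105, 0.0443]
tool_rot: [-3.139, 0.124, -0.007]
ft_force: [8.1, 0.2, -5.8]
grip_width: 0.292
```

```bash
python3 -c "
from h import *
prong()"
```

```text
prong unit mm [-37.5   2.2  43.3] a -4.51 F [ 8.1   0.24 -5.77] M [ 0.071 -1.299  0.105] gw 25.4 t 18.5
```

The tray is against its stop: no further travel and the force is up to 8 N. I ease off, lift out and look.

>>> move_arm --pt "0.1 0 0" --pt "0.2 0 0" --pt "0.27 0 0" --pt "0.27 0 0" --pt "0.27 0 0" --turn '[0,0,0,0,0]' --jaw '[-1,-1,-1,-1,-1]'

```text
time: 19.0
position: [0.4725, 0.1099, 0.0435]
tool_rot: [3.139, -0.123, -0.002]
ft_force: [0.0, 0.1, -1.6]
grip_width: 0.297
```

```bash
python3 -c "
from h import *
prong()"
```

```text
prong unit mm [-32.2   2.   42.5] a -4.5 F [ 0.01  0.07 -1.57] M [-0.089  0.208  0.008] gw 25.87 t 19.0
```

>>> move_arm --pt "0 0 -0.2" --pt "0 0 -0.4" --pt "0 0 -0.7" --pt "0 0 -1.1" --pt "0 0 -1.5" --turn '[0,0,0,0,0]' --jaw '[-1,-1,-1,-1,-1]'

```text
time: 19.5
position: [0.4732, 0.1101, 0.0901]
tool_rot: [-3.139, 0.123, -0.001]
ft_force: [0.5, 0.3, -1.3]
grip_width: 0.295
```

```bash
python3 - <<'E'
from h import *
prong()
save("top","pics/t3.png",(195,120,455,310),3)
plan([((.472,-.05,.1),10),((.4847,-.2,.1),23.5),((.4847,-.2684,.06),23.5),((.4847,-.2684,.0095),23.5)])
print(proj("top",(*(O+np.array([c_*-.0275-s_*.003,s_*-.0275+c_*.003])),.05)))
E
```

```text
prong unit mm [-31.5   2.3  89.1] a -4.5 F [ 0.5   0.31 -1.28] M [-0.002  0.218  0.03 ] gw 25.71 t 19.5
[ 0.472 -0.05   0.1  ] 10 dp [0.33, 5.34, -0.26] turn -2.9 mm 161
[ 0.4847 -0.2     0.1   ] 23.5 dp [-0.45, 5.0, -0.0] turn -2.7 mm 151
[ 0.4847 -0.2684  0.06  ] 23.5 dp [-0.91, 2.09, 1.33] turn 0.0 mm 79
[ 0.4847 -0.2684  0.0095] 23.5 dp [0.0, 0.0, 1.68] turn 0.0 mm 50
[272.9402232  205.97827996]
```

View pics/t3.png

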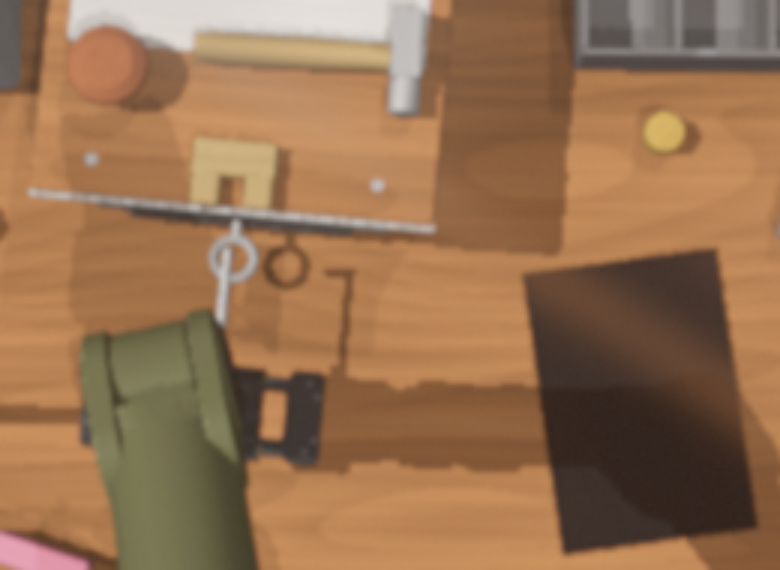

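The eye is in view at (272.7,206.3), within half a pixel of where my contact at the stop puts it, and the hook is above it and clear. Now I take the rod back.

>>> move_arm --pt "0 0 -0.3" --pt "0.1 1.2 -0.3" --pt "0.2 2.6 -0.3" --pt "0.3 4 -0.3" --pt "0.33 5.34 -0.3" --turn '[0,-0.6,-1.3,-2,-2.9]' --jaw '[-1,-1,-1,-1,-1]'

```text
time: 20.05
position: [0.4703, -0.0522, 0.0982]
tool_rot: [-3.129, -0.279, -0.001]
ft_force: [-0.2, 0.2, -1.2]
grip_width: 0.293
```

>>> move_arm --pt "-0.1 1.2 0" --pt "-0.2 2.4 0" --pt "-0.3 3.7 0" --pt "-0.45 5 0" --pt "-0.45 5 0" --turn '[-0.6,-1.3,-2,-2.7,-2.7]' --jaw '[-1,-1,-1,-1,-1]'

```text
time: 20.55
position: [0.4822, -0.2074, 0.0987]
tool_rot: [3.073, 0.628, -0.0]
ft_force: [-0.8, 0.3, -2.2]
grip_width: 0.298
```

>>> move_arm --pt "-0.3 0.7 0.4" --pt "-0.6 1.4 0.9" --pt "-0.9 2.09 1.3" --pt "-0.91 2.09 1.3" --pt "-0.91 2.09 1.3" --turn '[0,0,0,0,0]' --jaw '[-1,-1,-1,-1,-1]'

```text
time: 21.05
position: [0.4827, -0.2686, 0.0586]
tool_rot: [-3.075, -0.638, 0.001]
ft_force: [0.5, 0.8, -2.0]
grip_width: 0.295
```

```bash
python3 - <<'E'
from h import *
prong()
plan([((.4847,-.2684,.0100),23.5)])
E
```

```text
prong unit mm [  -8.1 -308.9   57.6] a 23.44 F [ 0.49  0.84 -2.  ] M [-0.077  0.091 -0.02 ] gw 25.71 t 21.05
[ 0.4847 -0.2684  0.01  ] 23.5 dp [0.06, 0.02, 1.62] turn -0.01 mm 49
```

>>> move_arm --pt "0.06 0.02 0.5" --pt "0.06 0.02 1.0" --pt "0.06 0.02 1.35" --pt "0.06 0.02 1.5" --pt "0.06 0.02 1.6" --turn '[0,0,0,0,0]' --jaw '[-1,-1,-1,-1,-1]'

```text
time: 21.55
position: [0.4846, -0.2684, 0.0099]
tool_rot: [-3.075, -0.64, 0.002]
ft_force: [0.5, 0.4, -2.4]
grip_width: 0.294
```

>>> move_arm --pt "0 0 0" --pt "0 0 0.02" --pt "0 0 0.03" --pt "0 0 0.03" --pt "0 0 0.03" --turn '[0,0,0,0,0]' --jaw '[-1,-1,-1,-1,-1]'

```text
time: 22.05
position: [0.4852, -0.2688, 0.0101]
tool_rot: [3.076, 0.64, 0.001]
ft_force: [-0.5, -0.4, -1.7]
grip_width: 0.297
```

```bash
python3 - <<'E'
from h import *
prong();print(pose()[0])
E
```

```text
prong unit mm [  -5.7 -308.7    9.1] a 23.5 F [-0.53 -0.37 -1.71] M [-0.086  0.185  0.032] gw 25.83 t 22.05
[ 0.48515083 -0.26881163  0.01010952]
```

>>> move_arm --pt "0 0 0.02" --pt "0 0 0.04" --pt "0 0 0.04" --pt "0 0 0.04" --pt "0 0 0.04" --turn '[0,0,0,0,0]' --jaw '[-1,-1,-1,-1,-1]'

```text
time: 22.55
position: [0.4851, -0.2687, 0.0089]
tool_rot: [-3.075, -0.64, -0.001]
ft_force: [-1.9, 1.0, 3.2]
grip_width: 0.296
```

>>> move_arm --pt "0 0 0" --pt "0 0 0" --pt "0 0 0" --pt "0 0 0" --pt "0 0 0" --turn '[0,0,0,0,0]' --jaw '[-0.3,-0.2,0.2,0.5,0.5]'

```text
time: 23.05
position: [0.485, -0.2688, 0.0086]
tool_rot: [3.076, 0.64, 0.0]
ft_force: [-0.1, 0.7, -0.3]
grip_width: 0.588
```

>>> move_arm --pt "0 0 -0.2" --pt "0 0 -0.6" --pt "0 0 -1.4" --pt "0 0 -2.4" --pt "0 0 -3.4" --turn '[0,0,0,0,0]' --jaw '[0.5,0.5,0.5,0.5,0.5]'

```text
time: 23.55
position: [0.4848, -0.269, 0.1125]
tool_rot: [3.076, 0.639, 0.001]
ft_force: [0.5, 0.3, 0.4]
grip_width: 0.746
```

>>> move_arm --pt "-0.9 -0.6 -1" --pt "-1.8 -0.6 -2" --pt "-1.8 -0.6 -3" --pt "-1.8 -0.6 -3" --pt "-1.8 -0.6 -3" --turn '[0,0,0,0,0]' --jaw '[0.5,0.5,0.5,0.5,0.5]'

```text
time: 24.05
position: [0.4288, -0.2739, 0.2018]
tool_rot: [-3.076, -0.64, -0.005]
ft_force: [0.5, 0.4, -0.7]
grip_width: 0.749
```

```bash
python3 - <<'E'
from h import *
prong()
save("scene","pics/s2.png",None,1.2)
plan([((.45,-.02,.22),23.5)])
E
```

```text
prong unit mm [ -61.5 -318.3  200.8] a 23.5 F [ 0.46  0.42 -0.7 ] M [-0.026  0.182  0.074] gw 65.15 t 24.05
[ 0.45 -0.02  0.22] 23.5 dp [4.04, -7.46, -0.64] turn 0.0 mm 255
```

View pics/s2.png

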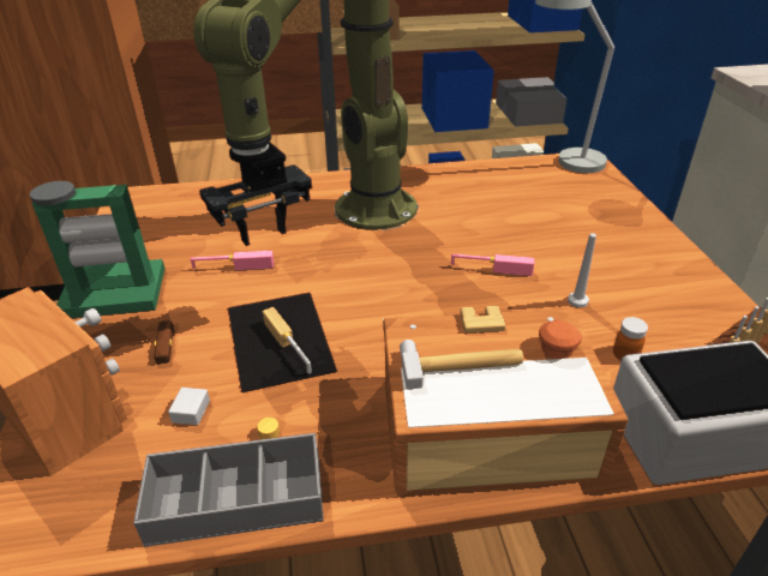

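The rod is back on the mat, with its handle at about (278,325) in this picture, and the bystanders look unmoved. One last top view will check the eye and the rod.

```bash
python3 - <<'E'
from h import *
save("top","pics/t4.png",(195,80,455,310),3)
E
```

```text
(no output)
```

View pics/t4.png

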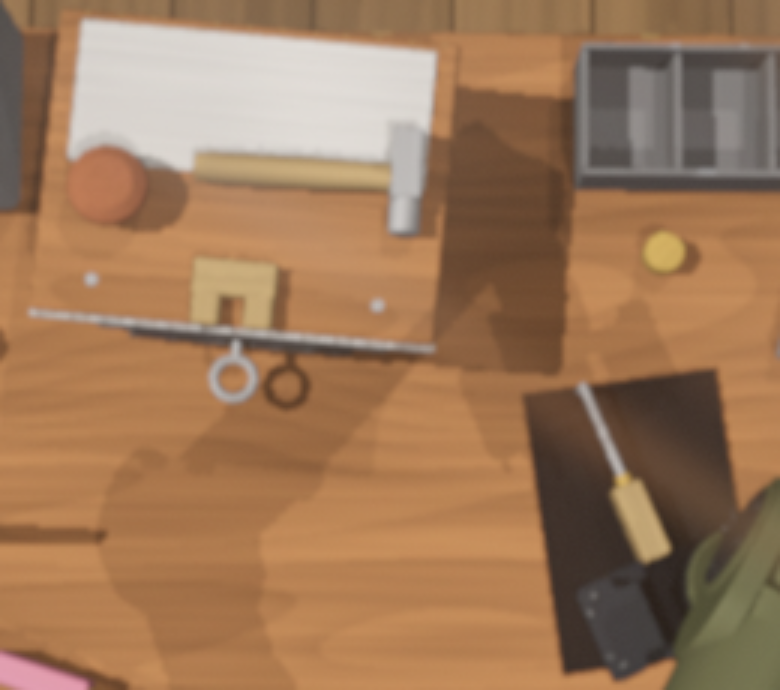

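The eye stands clear of the ledge at (272.3,206). The rod's hook (389,208) and handle lie within about 1 px of their original places, and everything else is unchanged. I hand in.

```bash
python3 -c "
from h import *
print(ctrl.close_job(),ctrl.get_state()['time'])"
```

```text
the job is handed in; nothing more can be done
the job is handed in; nothing more can be done
```

The filings tray is out to its stop, and the rod is unhooked and back on the mat with its handle down. I handed the job in; the clock last read 24 s of the 72 s allowed, just before the final picture.

- **Finding the eye:** I swept the hook sideways under the ledge and touched the eye's right side at about 3.6 N, which put its centre near y = +3 mm. I then dropped the hook into the ring, and it went in without touching.
- **Pulling:** The tray slid out at about 3 N. At the stop it would go no further and the force rose to about 8 N, so I eased off and lifted the hook straight out.
- **Last checks:**
  - The top picture shows the eye clear of the ledge, within about 1 px of where the contact at the stop put it.
  - The rod lies within about 1 px of its original place.
  - The other items look unmoved.
  - The gripper stayed clear of the unit and tray.
- **Small disagreement:** By my calibration the tray stopped about 2.5 mm short of the nominal 90 mm. That is within the error of my measured positions, and the force rise with no further travel says it was the stop.

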